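Hold a bayonet lamp home in a key-locked lamp tester

ROBOT

A 7-joint arm with a two-finger parallel gripper is mounted at the origin on the work surface. World frame = base frame: x ahead of the robot, y to its left, z up, the work surface at z = 0. Lengths are in mm, angles in rad, forces in N, time in s.
With the tool pointing down it reaches from about 400 to 875 mm from the base axis. Payload 4.4 kg.
Tool frame: the origin (TCP) lies between the finger pads; the fingertips stand ctrl.tcp_to_tips ahead of it and the grasp point (between the pads) lies 8 mm behind it (ctrl.tcp_to_tips is the distance from the TCP to the fingertips, in mm); z points along the fingers, y is the direction in which the jaws open and shut (so a half turn about z gives the same grasp; the last joint's range is limited). The gripper opens to 85 mm and grips with 20 to 120 N. Pads are 22 mm wide; open, the fingers measure 114 mm over their backs; the gripper's body (76 mm by 85 mm) begins 54 mm behind the grasp point. The pads swing forward as they close: fully open they stand 13 mm farther back than shut.
Start: joints at [1.223, 0.628, 0.038, 1.517, -0.027, 0.996, -0.02], TCP at [180.782, -624.368, 242.313] pointing down, gripper open.
Joint ranges: [-3.06, 3.06], [-0.37, 2.12], [-1.25, 1.32], [0.18, 2.47], [-1.1, 4.24], [0.23, 1.98], [-2.94, 2.94]. Speed limits (rad/s): [2.57, 2.57, 3.14, 3.14, 3.14, 3.14, 3.14].

INTERFACE

Orientations are given as [roll, pitch, yaw] about the fixed x, y, z axes, in that order (R = Rz(yaw) Ry(pitch) Rx(roll)).
In Python, from cell import ctrl gives the robot as it stands.
- The arm moves only by the tool send_rows, never from a script. Its argument "rows" is a list of rows, each an object of numbers: "x", "y", "z": the shift along the world's x, y, z in cm; "roll": the turn about the world's z in degrees; "claw": the closure, from 0 (fully open) to 1 (shut). A call has 1 to 5 rows; each row is the pose to reach, as a shift and turn from the pose commanded when the call began; what a row does not reach only later rows make up. A row lasts 1/12 s, in which the tool goes at most 41.7 mm and 7.16 degrees, less where a joint would pass 70% of its speed; a pose out of reach is approached as far as the arm can. A call with a gripper value outside its range is refused whole. The fingers move at their own pace and stop on an object; the grip force is fixed at half the most. Time passes only in rows, so rows that repeat a pose let the fingers close. It gives the time, the measured TCP pose, the force and the opening at its end, in the units of the state.
- ctrl.read_state(): the state, without advancing time (a new reading comes with each control period).
- ctrl.get_image(name): name is "side" or "top" or "wrist"; returns (picture, depth): 480x640x3 uint8, blue, green, red; 480x640 float32, mm along the optical axis (not along the pixel's ray), 0 where there is no reading.
- ctrl.get_calibration(name): a dict with "intrinsics" (3x3 intrinsics, pixels), "T" (4x4, takes a point from camera to world coordinates). Camera axes: x right, y down, z forward; pixel columns grow to the right and rows downward; lengths in mm; the calibration is good to about 2 mm. A picture is of the moment at which its call begins: read the wrist's pose just before it. get_calibration takes no time and is no camera call; for the wrist camera it gives the pose at the moment of the call.
- ctrl.finish_job(): hands the job in, once; it reports no verdict.
Trained networks look in the newest picture that a camera, given by its name, has taken for a name from the list of things; names that differ only in an ending like _2 or _b are one class to them, and where a whole thing is asked for, a point or a joint stands for the part that bears it (a point fixed in the world has none). Each returns a list of dicts, best first, with "confidence" (0 to 1); they miss things now and then, are a little off and sometimes report something else, mostly with a low value. They report only what shows in the picture. A call takes as long as a camera call.
- ctrl.recognise(camera, query): "uv" ([column, row] in pixels, amid what is visible of it).
- ctrl.regions_of(camera, query): "region" (480x640 bool, what is visible of it) and "uv" ([column, row] in pixels, amid what is visible of it).
- ctrl.place_of(camera, query): "uv" ([column, row] in pixels: a listed point, or the origin of a listed thing).
The state is a dict: "clock": time; "qpos": joint angles; "qd": joint speeds; "tau": joint torques, N m; "eef_pos": TCP position; "tool_rot": TCP orientation; "force": force on the tool from outside, world axes, zero at the start; "torque": the same for the moment, N m; "width": finger opening in mm.
Only numpy, scipy, OpenCV 4.12 (cv2) and the standard library are available. Lean on these libraries where they do the work, as an engineer would, in place of code of your own. Each camera call takes 0.05 s, during which the arm holds its last target. There are 200 camera calls.

TASK

Take the key from its wooden block, push it fully into the key switch of the lamp tester, turn it a quarter turn clockwise to its stop and leave it there. Then take the flat-sided lamp with the two bayonet pins, push it into the tester's sprung socket with the pins in the slots, twist it a quarter turn clockwise to the stop, and keep holding it pushed fully home, its flange down on the socket rim: finish while still gripping and pressing it. Leave the globe lamp, the cardboard tube and the battery tray where they are.

Things in the scene. Friction and masses are not known exactly. Their poses are not given: they have to be found in the camera images.
- key: Key upright in the plywood block. Origin: tip of the blade; z up to the grip. Steel blade 6 mm (x) by 14 mm (y), narrowed to 3 by 9 mm over the lowest 6 mm; black flat grip 10 mm (x) by 30 mm (y) from z = 27 to 55 mm: grip it across x at about z = 44 mm. The same after a half turn about z. 30 g.
- keyblock: Fixed plywood block 60 (x) by 50 (y) by 24 mm high, origin under its centre on the table; the key stands loosely in a 10 by 18 mm slot 18 mm deep in its top, blade tip 6 mm above the table, key axes along the block's axes at the start.
- tester: Lamp tester: fixed black box 140 (x) by 250 (y) by 40 mm high, grey top, origin under its centre on the table. On its top, at x = 0, the steel key switch at y = +70 mm and the white lamp socket at y = -60 mm.
- key_slot (a point): Mouth of the key slot, on top of the key switch, a steel cylinder of 38 mm diameter standing 20 mm over the box, that turns. Slot 8 mm (point x) by 17 mm (point y), 20 mm deep: with the key fully in, its tip is 20 mm below this point. z up. The axes turn with the switch; when it is off they are parallel to the tester's.
- keyswitch (a joint): Turn of the key switch in rad: 0 off (start), grows clockwise seen from above, stop at 1.4. Light friction (0.04 N m), stays where it is left. The key has about 0.15 rad of play in the slot, so a key turned by a full quarter turn (1.55 rad) brings the switch to its stop.
- lamp: Bayonet lamp, upright in one of two cardboard rests. Origin: centre of the flange's underside; z up to the lens. Flange 52 mm in diameter, 6 mm thick. Above it a finned body 34 mm (x) by 48 mm (y), z = 6 to 42 mm: grip its flat sides across x at about z = 26 mm. On top a white lens 32 mm in diameter, up to z = 62 mm. The same after a half turn about z. 95 to 155 g.
- lamp_pins (a point): Point on the lamp's axis midway between its two pins, 20 mm below the lamp's origin, axes as the lamp's. The pins are round, 6 mm thick, along +y and -y, their ends 17.5 mm from the axis. The base below the flange is round, 24 mm in diameter and 28 mm long, with a tapered nose.
- rest_a: Fixed cardboard ring 62 mm outside, 40 mm inside, 45 mm high, origin under its centre; carries the bayonet lamp by its flange.
- socket_rim (a point): Centre of the socket's rim, 76 mm above the table; axes as the tester's. White ring 48 mm outside, bore 28 mm, with two slots open at the top, along +y and -y, 9 mm wide at the bore and wider outward. The pins go straight down them. Fully home the flange's underside lies on the rim: the lamp's origin is at this point.
- socket_channel (a point): Point on the socket's axis 20 mm below the rim, axes as the tester's. At this depth each slot runs on as a level channel, a quarter turn clockwise seen from above, to a stop about 88 degrees on. Its roof is 13 mm below the rim, so the lamp can be twisted once its flange is less than 4 mm above the rim.
- plunger (a joint): Spring plunger in the socket in m, 0 up to 0.013, grows downward. The lamp's base meets it when the flange is still 8 mm above the rim; it pushes up with 3.6 N there and 10.8 N when the lamp is home (0.008). A lamp that is twisted but let go rises 4 mm, off the rim.
- globe_lamp: Bystander: round globe lamp, 60 mm in diameter, standing in the other cardboard rest, an identical ring; origin: centre of its flange's underside, on top of the ring; its top 72 mm above that. Leave alone.
- tube: Bystander: cardboard tube, 68 mm in diameter, 100 mm high, origin under its centre. Leave alone.
- battery_tray: Bystander: black tray with batteries, 70 by 100 by 22 mm, origin under its centre. Leave alone.

How it is judged (in metres and radians):
On the way, in this order (a step that is already met when the one before it is completed fails the run):
1. the key is pushed fully into the switch while it is still off (z of key in the frame of key_slot below -0.014 m and horizontal distance between key and key_slot below 0.004 m and angle between key's own z axis and vertical below 0.15 rad and value of joint keyswitch below 0.35 rad).
2. the key has turned the switch to its stop (z of key in the frame of key_slot below -0.014 m and horizontal distance between key and key_slot below 0.004 m and angle between key's own z axis and vertical below 0.15 rad and value of joint keyswitch above 1.15 rad), for 0.1 s.
3. the lamp is pushed down the slots, not yet twisted (z of lamp in the frame of socket_rim below 0.007 m and horizontal distance between lamp and socket_rim below 0.005 m and angle between the y axis of lamp and the y axis of tester, either way round below 0.6 rad).
4. the lamp is twisted to the stop and held home (all of step 2 and horizontal distance between lamp and socket_rim below 0.004 m and z of lamp in the frame of socket_rim below 0.0025 m and angle between the y axis of lamp and the y axis of tester, either way round above 1.2 rad and angle between lamp's own z axis and vertical below 0.12 rad and value of joint plunger above 0.005 m and contact force between the fingers and lamp above 4 N), for 0.2 s.
At the end, for the whole second after the job is handed in: Key in the switch (tip 14 mm or more below its mouth), switch past 1.15 rad; lamp upright, within 4 mm of the socket axis, twisted over 1.2 rad from the slots, flange within 2.5 mm of the rim, plunger down over 5 mm, fingers bearing on the lamp with over 4 N (all of step 4); the arm keeps its last pose, push and grip.
It fails at once if the globe lamp is moved by more than 25 mm (distance of globe_lamp from where it was at the start of the episode above 0.025 m).
It fails at once if the cardboard tube is moved by more than 25 mm (distance of tube from where it was at the start of the episode above 0.025 m).
It fails at once if the battery tray is moved by more than 25 mm (distance of battery_tray from where it was at the start of the episode above 0.025 m).
It fails at once if the globe lamp is tipped (angle between globe_lamp's own z axis and vertical above 0.5 rad).
It also fails if it takes over 72 s, if anything falls off the work surface, if the arm or the gripper's body presses on something with over 40 N, if the wrist force passes 120 N, or if a joint passes its speed limit or range.

## Working session

There is one attempt and no reset: what is moved stays moved. The work goes in short steps, Python scripts to look and compute and a tool call to move; the robot and the scene stay as the last step left them, time stands still between calls to the robot, and variables do not carry over. Pictures are saved under pics/ and viewed, on a budget of 10 in all, crops included, one or two more only if the job needs it, and the job is handed in when it is done.

Besides the shell and the picture viewer there is one more tool, called after ">>>" as name(argument=value, ...), one argument or row to a line, values as JSON. send_rows: Moves the arm, as the interface text tells. Its arguments: {"type":"object","properties":{"rows":{"type":"array"}},"required":["rows"]}

```bash
mkdir -p pics; ls; cat > h.py <<'E'
import numpy as np, cv2
from cell import ctrl
def ray(cam,uv,C=None):
    C=C or ctrl.get_calibration(cam); K=np.array(C["intrinsics"]);T=np.array(C["T"])
    d=T[:3,:3]@np.linalg.inv(K)@np.array([uv[0],uv[1],1.]); return T[:3,3],d
def onz(cam,uv,z,C=None):
    o,d=ray(cam,uv,C); return o+d*(z-o[2])/d[2]
def proj(cam,p,C=None):
    C=C or ctrl.get_calibration(cam); K=np.array(C["intrinsics"]);T=np.linalg.inv(np.array(C["T"]))
    q=K@(T[:3,:3]@np.array(p)+T[:3,3]); return q[:2]/q[2]
def cloud(cam,dep,C=None):
    C=C or ctrl.get_calibration(cam); K=np.array(C["intrinsics"]);T=np.array(C["T"])
    v,u=np.mgrid[:480,:640]; P=np.stack([u,v,np.ones_like(u)],-1)@np.linalg.inv(K).T*dep[...,None]
    return P@T[:3,:3].T+T[:3,3]
E
python3 - <<'E'
from h import *
s=ctrl.read_state(); print(s, ctrl.tcp_to_tips)
im,dep=ctrl.get_image("top"); cv2.imwrite("pics/top0.png",im)
Z={"key":6,"keyblock":0,"tester":0,"key_slot":60,"lamp":45,"lamp_pins":25,"socket_rim":76,"rest_a":0,"globe_lamp":45,"tube":0,"battery_tray":0}
for n,z in Z.items():
    for r in ctrl.place_of("top",n)[:3]: print(n,np.round(r["uv"],1),round(r["confidence"],2),np.round(onz("top",r["uv"],z),1))
im,dep=ctrl.get_image("side"); cv2.imwrite("pics/side0.png",im)
E
```

```text
pics
{'clock': 0.0, 'qpos': array([ 1.22317774,  0.6293268 ,  0.038438  ,  1.51838751, -0.02702973,
        0.99630512, -0.02002456]), 'qd': array([-0.00132598, -0.00053441, -0.00014105, -0.00150777,  0.00014903,
        0.00115947, -0.00034257]), 'tau': array([ 1.31222252e-03, -5.63403940e+01,  1.22596063e+00, -1.93444455e+01,
        1.06939909e-02,  1.06661010e-02, -3.22169235e-06]), 'eef_pos': array([ 180.63360636, -623.75581448,  241.39528539]), 'tool_rot': array([-3.13968338e+00, -2.50365299e-06,  2.81780610e-01]), 'force': array([-0.63758894,  0.21817618, -1.09119067]), 'torque': array([0.00645346, 0.04877352, 0.05714192]), 'width': 85.41746465469318} 11.0
key [180.  310.1] 0.64 [463.8 312.3   6. ]
keyblock [182.8 311.3] 0.6 [461. 308.   0.]
tester [310.9 247.9] 0.81 [569.8   3.9   0. ]
tester [285.8 254.9] 0.17 [560.6  63.5   0. ]
key_slot [285.8 252.3] 0.81 [555.   59.9  60. ]
lamp [444.  207.1] 0.65 [ 616.9 -305.2   45. ]
lamp_pins [445.7 210.9] 0.92 [ 612.6 -313.9   25. ]
socket_rim [338.3 232.7] 0.98 [580.7 -58.3  76. ]
rest_a [440.6 210.3] 0.8 [ 621.7 -310.4    0. ]
globe_lamp [451.8 289.5] 0.84 [ 431.8 -288.    45. ]
globe_lamp [181.8 312.4] 0.43 [454.7 297.3  45. ]
globe_lamp [225.3 181.5] 0.31 [739.3 180.4  45. ]
tube [225.5 183.9] 0.8 [750.3 188.1   0. ]
battery_tray [323.2 167. ] 0.9 [763.6 -49.5   0. ]
```

View pics/top0.png

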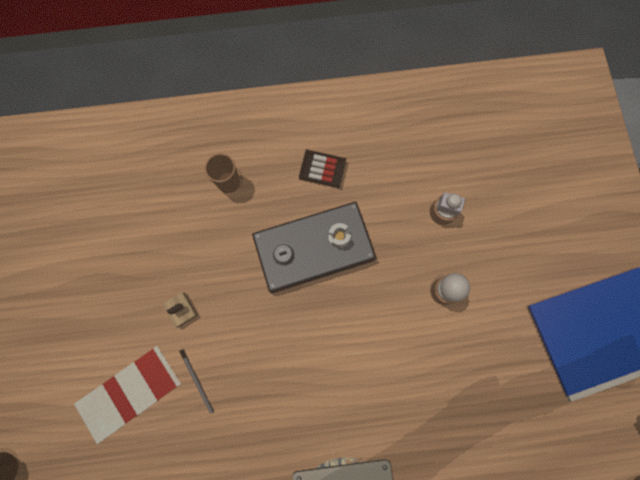

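```bash
python3 - <<'E'
from h import *
im,dep=ctrl.get_image("top"); C=ctrl.get_calibration("top"); P=cloud("top",dep,C); print(np.round(C["T"],2).tolist())
print("tcp px",proj("top",[180,-624,242]),"base px",proj("top",[0,0,0]))
for n,lo,hi in [("tester",35,50),("keyblock",18,30),("key",45,70),("lamp",75,95),("battery_tray",10,30),("tube",80,110),("globe_lamp",60,130),("key_slot",55,65),("socket_rim",70,80)]:
    for r in ctrl.regions_of("top",n)[:1]:
        m=r["region"]; q=P[m]; q=q[(q[:,2]>lo)&(q[:,2]<hi)]
        if len(q)<4: print(n,"few",m.sum(),np.percentile(P[m][:,2],[5,50,95]));continue
        rect=cv2.minAreaRect(q[:,:2].astype(np.float32)); print(n,round(r["confidence"],2),len(q),np.round(rect[0],1),np.round(rect[1],1),round(rect[2],1),np.percentile(q[:,2],[5,50,95]).round(1))
v=im[150:340,150:480]; cv2.imwrite("pics/top1.png",cv2.resize(v,None,fx=2.4,fy=2.4,interpolation=cv2.INTER_CUBIC))
E
```

```text
[[-0.12, -0.97, 0.21, 366.1], [-0.99, 0.12, -0.02, 12.85], [-0.01, -0.21, -0.98, 1026.65], [0.0, 0.0, 0.0, 1.0]]
tcp px [717.52686308 404.30026589] base px [346.2713273  518.31032986]
tester 0.55 6166 [568.   -2.7] [140.3 250. ] 10.9 [36.8 39.8 42.9]
keyblock 0.96 524 [465.3 310.3] [61.2 51.4] 25.2 [19.8 23.2 26.3]
lamp 0.55 210 [ 616.6 -312.9] [48.3 34.5] 62.2 [77.8 85.9 92.2]
battery_tray 0.76 820 [756.8 -46.7] [100.3  72.2] 69.0 [11.4 16.8 22.6]
tube 0.84 318 [752.5 180.1] [65.9 64.1] 37.2 [ 81.3  95.3 101.2]
globe_lamp 0.6 664 [ 434.3 -280.6] [55.6 55.9] 71.1 [ 89.7 107.9 116.3]
key_slot 0.55 163 [553.6  66.3] [31.  33.4] 83.9 [56.3 59.5 62.3]
socket_rim 0.57 199 [579.3 -60.6] [47.5 41. ] 10.2 [72.3 75.2 78. ]
```

View pics/top1.png

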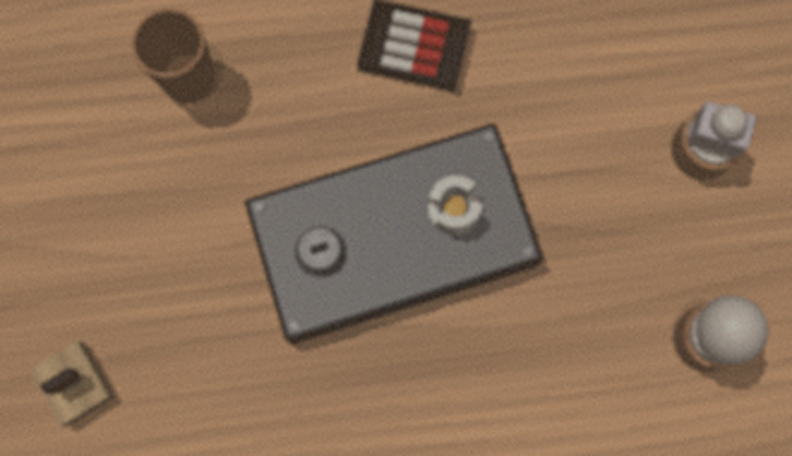

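View pics/side0.png

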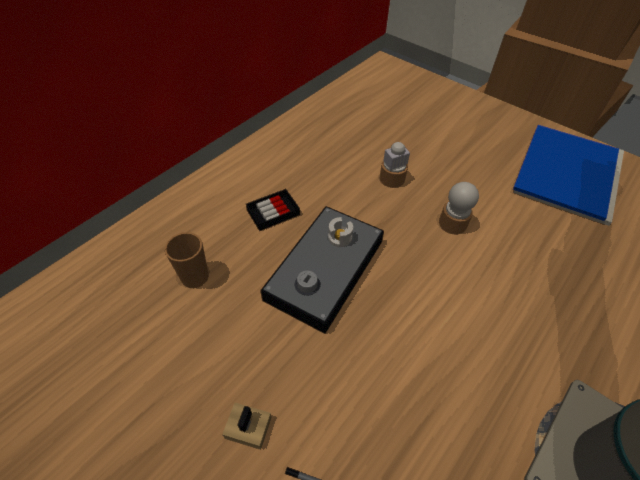

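>>> send_rows(
  rows=[
    {"x": 2.5,"y": 2.2,"roll": 4},
    {"x": 5,"y": 4.4,"roll": 8},
    {"x": 7.5,"y": 6.6,"roll": 12},
    {"x": 10,"y": 8.8,"roll": 16},
    {"x": 12.5,"y": 11,"roll": 20},
  ],
)

```text
$.rows[0]: bad value
```

```bash
python3 - <<'E'
from h import *
s=ctrl.read_state(); print(s["clock"],s["qpos"].round(3),s["eef_pos"].round(1),np.degrees(s["tool_rot"]).round(1))
E
```

```text
1.15 [ 1.223  0.628  0.038  1.517 -0.027  0.996 -0.02 ] [ 180.8 -624.4  242.3] [180.   -0.   16.1]
```

>>> send_rows(
  rows=[
    {"x": 2.5,"y": 2.2,"z": 0,"roll": 4,"claw": 0},
    {"x": 5,"y": 4.4,"z": 0,"roll": 8,"claw": 0},
    {"x": 7.5,"y": 6.6,"z": 0,"roll": 12,"claw": 0},
    {"x": 10,"y": 8.8,"z": 0,"roll": 16,"claw": 0},
    {"x": 12.5,"y": 11,"z": 0,"roll": 20,"claw": 0},
  ],
)

```text
clock: 1.57
eef_pos: [306.8, -513.3, 242.5]
tool_rot: [3.141, -0.0, 0.634]
force: [1.0, 0.1, 0.2]
width: 85.4
```

```bash
cat > st.py <<'E'
from h import *
s=ctrl.read_state(); print(s["clock"],s["qpos"].round(3),s["eef_pos"].round(1),np.degrees(s["tool_rot"]).round(1),"F",s["force"].round(1),"w",round(s["width"],1))
E
python3 st.py
```

```text
1.5667 [ 1.024  0.552 -0.061  1.668  0.04   0.923  0.011] [ 306.8 -513.3  242.5] [180.   -0.   36.3] F [1.  0.1 0.2] w 85.4
```

>>> send_rows(
  rows=[
    {"x": 4,"y": 4,"z": 0,"roll": 4,"claw": 0},
    {"x": 8,"y": 8,"z": 0,"roll": 8,"claw": 0},
    {"x": 12,"y": 12,"z": 0,"roll": 12,"claw": 0},
    {"x": 16,"y": 16,"z": 0,"roll": 16,"claw": 0},
    {"x": 19,"y": 20,"z": 0,"roll": 20,"claw": 0},
  ],
)

```text
clock: 1.98
eef_pos: [452.7, -364.0, 242.6]
tool_rot: [3.14, 0.0, 0.983]
force: [1.1, -0.8, -0.0]
width: 85.3
```

>>> send_rows(
  rows=[
    {"x": 1,"y": 4,"z": 0,"roll": 4,"claw": 0},
    {"x": 2,"y": 8,"z": 0,"roll": 8,"claw": 0},
    {"x": 3,"y": 12,"z": 0,"roll": 12,"claw": 0},
    {"x": 4,"y": 16,"z": 0,"roll": 16,"claw": 0},
    {"x": 5,"y": 20,"z": 0,"roll": 20,"claw": 0},
  ],
)

```text
clock: 2.4
eef_pos: [501.4, -163.4, 242.6]
tool_rot: [3.141, 0.0, 1.332]
force: [0.7, -0.1, -0.4]
width: 85.6
```

>>> send_rows(
  rows=[
    {"x": 0,"y": 4,"z": 0,"roll": 4,"claw": 0},
    {"x": -1,"y": 8,"z": 0,"roll": 8,"claw": 0},
    {"x": -2,"y": 12,"z": 0,"roll": 12,"claw": 0},
    {"x": -3,"y": 16,"z": 0,"roll": 16,"claw": 0},
    {"x": -4,"y": 20,"z": 0,"roll": 20,"claw": 0},
  ],
)

```text
clock: 2.82
eef_pos: [460.5, 36.4, 242.6]
tool_rot: [3.141, 0.0, 1.681]
force: [1.3, -0.1, 0.1]
width: 85.5
```

>>> send_rows(
  rows=[
    {"x": -0.8,"y": 4,"z": 0,"roll": 4,"claw": 0},
    {"x": -1.6,"y": 8,"z": 0,"roll": 8,"claw": 0},
    {"x": -2.4,"y": 12,"z": 0,"roll": 12,"claw": 0},
    {"x": -3.2,"y": 16,"z": 0,"roll": 16,"claw": 0},
    {"x": -4,"y": 19.5,"z": 0,"roll": 19,"claw": 0},
  ],
)

```text
clock: 3.23
eef_pos: [420.5, 232.5, 242.8]
tool_rot: [3.14, -0.001, 2.014]
force: [1.5, 0.9, 0.2]
width: 85.7
```

```bash
python3 st.py; python3 - <<'E'
from h import *
C=ctrl.get_calibration("wrist"); print(np.round(C["T"],2).tolist()); im,dep=ctrl.get_image("wrist"); cv2.imwrite("pics/w0.png",im)
print([(n,[(np.round(r["uv"]),round(r["confidence"],2)) for r in ctrl.recognise("wrist",n)[:2]]) for n in ("key","keyblock")])
E
```

```text
3.2333 [-0.192  0.425 -0.515  1.967  0.281  0.818 -0.419] [420.5 232.5 242.8] [179.9  -0.  115.4] F [1.5 0.9 0.2] w 85.7
[[0.9, 0.41, 0.11, 391.99], [0.43, -0.87, -0.24, 293.86], [0.0, 0.27, -0.96, 373.58], [0.0, 0.0, 0.0, 1.0]]
[('key', [(array([408., 160.]), 0.63)]), ('keyblock', [(array([394., 156.]), 0.56)])]
```

```bash
cat > m.py <<'E'
from h import *
import sys
def rect(cam,name,lo,hi):
    C=ctrl.get_calibration(cam); im,dep=ctrl.get_image(cam); P=cloud(cam,dep,C)
    R=ctrl.regions_of(cam,name)
    if not R: print(name,"none"); return im
    m=R[0]["region"]; q=P[m]; z=q[:,2]; q=q[(z>lo)&(z<hi)]
    if len(q)<10: print(name,"few",np.percentile(z,[5,50,95])); return im
    r=cv2.minAreaRect(q[:,:2].astype(np.float32)); print(name,round(R[0]["confidence"],2),len(q),"c",np.round(r[0],1),np.round(r[1],1),"ang",round(r[2],1),"mean",q.mean(0).round(1),"z",np.percentile(q[:,2],[5,50,95]).round(1))
    return im
if __name__=="__main__":
    a=sys.argv[2:]
    for i in range(0,len(a),3): im=rect(sys.argv[1],a[i],float(a[i+1]),float(a[i+2]))
    cv2.imwrite("pics/last.png",im)
E
python3 m.py wrist key 50 70 keyblock 20 28; python3 -c "
from h import *
for n,z in (('key',6),('keyblock',0)):
  for r in ctrl.place_of('wrist',n)[:1]: print(n,r['confidence'],onz('wrist',r['uv'],z))"
```

```text
key 0.8 446 c [465.8 312.6] [10.8 29.8] ang 25.5 mean [464.6 312.6  59. ] z [52.8 59.7 61.1]
keyblock 0.81 2537 c [465.9 312.7] [60.7 49.1] ang 25.2 mean [464.  312.8  23.2] z [21.8 23.2 24.5]
key 0.8 [466.37897566 312.87405935   6.        ]
keyblock 0.62 [461.99706099 311.9065734    0.        ]
```

View pics/w0.png

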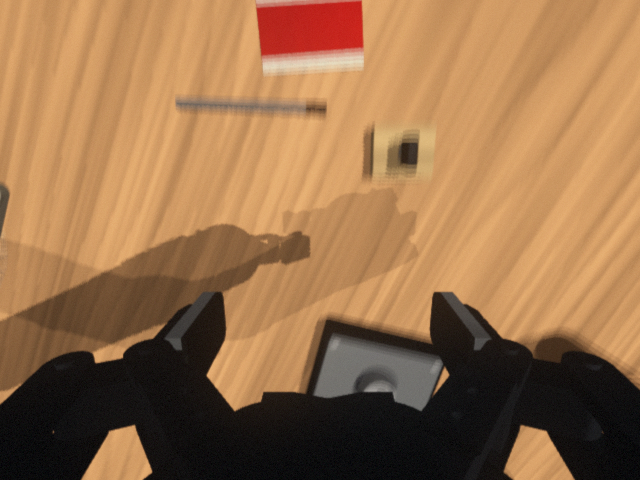

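>>> send_rows(
  rows=[
    {"x": 1.2,"y": 2.0,"z": -2,"roll": 0,"claw": 0},
    {"x": 2.4,"y": 4.0,"z": -4,"roll": 0,"claw": 0},
    {"x": 3.6,"y": 6.0,"z": -6,"roll": 0,"claw": 0},
    {"x": 4.55,"y": 8.0,"z": -8,"roll": 0,"claw": 0},
    {"x": 4.55,"y": 8.0,"z": -10,"roll": 0,"claw": 0},
  ],
)

```text
clock: 4.1
eef_pos: [469.0, 313.8, 141.7]
tool_rot: [3.137, -0.004, 2.01]
force: [0.9, 0.7, 0.1]
width: 85.3
```

```bash
python3 st.py; python3 m.py wrist key 50 70 keyblock 20 28
```

```text
4.1 [-0.365  0.668 -0.423  1.853  0.402  0.701 -0.579] [469.  313.8 141.7] [179.7  -0.2 115.2] F [0.9 0.7 0.1] w 85.3
key 0.56 663 c [465.5 312.9] [ 9.7 29.8] ang 25.1 mean [465.2 314.1  59.6] z [56.9 59.9 61. ]
keyblock 0.64 4549 c [465.7 312.9] [60.2 50.3] ang 25.5 mean [464.7 314.9  23.2] z [22.  23.2 24.3]
```

```bash
python3 st.py
```

```text
4.3 [-0.362  0.663 -0.422  1.859  0.401  0.705 -0.577] [466.6 308.4 142.3] [-179.9    0.   115.1] F [-0.1  0.2  0.6] w 85.3
```

>>> send_rows(
  rows=[
    {"x": -0.1,"y": 0.45,"z": -2.5,"roll": 0,"claw": 0},
    {"x": -0.1,"y": 0.45,"z": -5,"roll": 0,"claw": 0},
    {"x": -0.1,"y": 0.45,"z": -7.5,"roll": 0,"claw": 0},
    {"x": -0.1,"y": 0.45,"z": -9.5,"roll": 0,"claw": 0},
    {"x": -0.1,"y": 0.45,"z": -10,"roll": 0,"claw": 0},
  ],
)

```text
clock: 4.72
eef_pos: [465.3, 312.4, 41.3]
tool_rot: [-3.139, 0.001, 2.008]
force: [0.2, -0.5, 0.6]
width: 85.1
```

>>> send_rows(
  rows=[
    {"x": 0,"y": 0,"z": 0,"roll": 0,"claw": 0},
    {"x": 0,"y": 0,"z": 0,"roll": 0,"claw": 0},
    {"x": 0,"y": 0,"z": 0,"roll": 0,"claw": 0},
  ],
)

```text
clock: 4.97
eef_pos: [466.8, 314.8, 44.2]
tool_rot: [3.138, -0.001, 2.009]
force: [-0.1, 0.2, -0.1]
width: 85.7
```

>>> send_rows(
  rows=[
    {"x": 0,"y": 0,"z": 0,"roll": 0,"claw": 0.5},
    {"x": 0,"y": 0,"z": 0,"roll": 0,"claw": 1},
    {"x": 0,"y": 0,"z": 0,"roll": 0,"claw": 1},
    {"x": 0,"y": 0,"z": 0,"roll": 0,"claw": 1},
    {"x": 0,"y": 0,"z": 0,"roll": 0,"claw": 1},
  ],
)

```text
clock: 5.38
eef_pos: [465.7, 314.3, 42.5]
tool_rot: [3.141, -0.0, 2.01]
force: [0.8, -0.3, -0.6]
width: 25.2
```

>>> send_rows(
  rows=[
    {"x": 0,"y": 0,"z": 0,"roll": 0,"claw": 1},
    {"x": 0,"y": 0,"z": 0,"roll": 0,"claw": 1},
    {"x": 0,"y": 0,"z": 0,"roll": 0,"claw": 1},
    {"x": 0,"y": 0,"z": 0,"roll": 0,"claw": 1},
    {"x": 0,"y": 0,"z": 0,"roll": 0,"claw": 1},
  ],
)

```text
clock: 5.8
eef_pos: [465.6, 314.3, 42.4]
tool_rot: [3.142, 0.0, 2.01]
force: [0.5, 0.0, 2.6]
width: 9.1
```

```bash
python3 st.py; python3 m.py wrist key 50 70
```

```text
5.8 [-0.438  0.815 -0.321  1.903  0.497  0.503 -0.667] [465.6 314.3  42.4] [180.    0.  115.1] F [0.5 0.  2.6] w 9.1
key none
```

>>> send_rows(
  rows=[
    {"x": 0,"y": 0,"z": 2,"roll": 0,"claw": 1},
    {"x": 0,"y": 0,"z": 5,"roll": 0,"claw": 1},
    {"x": 0,"y": 0,"z": 8.5,"roll": 0,"claw": 1},
    {"x": 0,"y": 0,"z": 12,"roll": 0,"claw": 1},
    {"x": 0,"y": 0,"z": 15,"roll": 0,"claw": 1},
  ],
)

```text
clock: 6.32
eef_pos: [465.6, 314.4, 194.2]
tool_rot: [3.141, -0.001, 2.01]
force: [0.3, -0.4, -0.3]
width: 8.6
```

>>> send_rows(
  rows=[
    {"x": 1,"y": -3.2,"z": 0,"roll": -3,"claw": 1},
    {"x": 2,"y": -6.4,"z": 0,"roll": -6,"claw": 1},
    {"x": 3,"y": -9.6,"z": 0,"roll": -9,"claw": 1},
    {"x": 4,"y": -12.8,"z": 0,"roll": -12,"claw": 1},
    {"x": 5,"y": -16,"z": 0,"roll": -14.2,"claw": 1},
  ],
)

```text
clock: 6.73
eef_pos: [515.8, 152.7, 192.3]
tool_rot: [3.142, 0.0, 1.76]
force: [-0.2, 1.2, 0.2]
width: 9.2
```

>>> send_rows(
  rows=[
    {"x": 1.1,"y": -3.4,"z": 0,"roll": 0,"claw": 1},
    {"x": 2.2,"y": -6.8,"z": 0,"roll": 0,"claw": 1},
    {"x": 3.3,"y": -10.2,"z": 0,"roll": 0,"claw": 1},
    {"x": 4.4,"y": -13.6,"z": 0,"roll": 0,"claw": 1},
    {"x": 5.4,"y": -16.8,"z": 0,"roll": 0,"claw": 1},
  ],
)

```text
clock: 7.15
eef_pos: [569.9, -16.0, 192.1]
tool_rot: [-3.141, 0.0, 1.761]
force: [-0.1, 0.0, -0.8]
width: 9.2
```

>>> send_rows(
  rows=[
    {"x": 0,"y": 0,"z": 0,"roll": 0,"claw": 1},
    {"x": 0,"y": 0,"z": 0,"roll": 0,"claw": 1},
    {"x": 0,"y": 0,"z": 0,"roll": 0,"claw": 1},
  ],
)

```text
clock: 7.4
eef_pos: [569.3, -13.1, 192.0]
tool_rot: [-3.141, -0.001, 1.762]
force: [-0.3, 0.7, -0.3]
width: 9.0
```

```bash
python3 st.py; cat > t.py <<'E'
from h import *
C=ctrl.get_calibration("wrist"); im,dep=ctrl.get_image("wrist"); P=cloud("wrist",dep,C); cv2.imwrite("pics/last.png",im)
# steel switch top: plane z 57..63 ; slot = hole inside
near=np.hypot(P[...,0]-554.8,P[...,1]-66)<45
q=P[near&(P[...,2]>57)&(P[...,2]<63)]; print(len(q),q.mean(0) if len(q) else "")
if len(q)>10: print(cv2.minEnclosingCircle(q[:,:2].astype(np.float32)))
h=P[near&(np.hypot(P[...,0]-554.8,P[...,1]-66)<14)&(P[...,2]<56)&(P[...,2]>20)]
if len(h)>10: print("hole",len(h),cv2.minAreaRect(h[:,:2].astype(np.float32)),h[:,2].mean())
for r in ctrl.place_of("wrist","key_slot")[:2]: print(r["uv"],r["confidence"],onz("wrist",r["uv"],60,C))
E
python3 t.py; python3 m.py wrist tester 36 44
```

```text
7.4 [ 0.243  0.602 -0.416  1.792  0.319  0.815 -0.138] [569.3 -13.1 192. ] [-1.800e+02 -1.000e-01  1.009e+02] F [-0.3  0.7 -0.3] w 9.0
1913 [555.60354004  68.8661299   59.17505192]
((555.7176513671875, 68.6521224975586), 18.941186904907227)
hole 264 ((555.664794921875, 69.16124725341797), (7.812850475311279, 16.2137393951416), 10.951700210571289) 41.04542243495349
[333.3, 121.1] 0.56 [557.955366    69.29060698  60.        ]
tester 0.93 39937 c [567.7   4.6] [140.  240.6] ang 10.7 mean [562.8  30.3  39.6] z [38.4 39.6 40.9]
```

View pics/last.png

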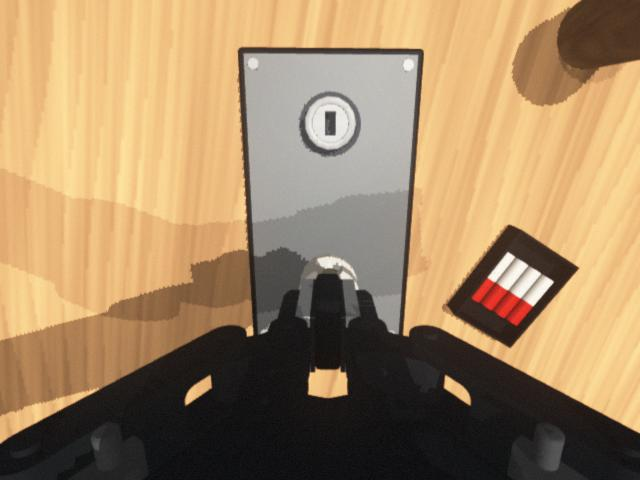

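```bash
python3 - <<'E'
from h import *
C=ctrl.get_calibration("wrist"); s=ctrl.read_state(); im,dep=ctrl.get_image("wrist"); P=cloud("wrist",dep,C)
R=ctrl.regions_of("wrist","key"); print([(r["confidence"],r["uv"],r["region"].sum()) for r in R])
p=s["eef_pos"]; a=s["tool_rot"][2]; ex=np.array([np.cos(a),np.sin(a)]); ey=np.array([np.sin(a),-np.cos(a)])
for v in range(260,380,8):
    u=328; d=P[v,u]-p; print(v,"x_t",round(d[:2]@ex,1),"y_t",round(d[:2]@ey,1),"z",round(d[2],1))
m=(np.abs((P[...,:2]-p[:2])@ex)<25)&(np.abs((P[...,:2]-p[:2])@ey)<4)&(P[...,2]>p[2]+5)&(P[...,2]<p[2]+30)
d=P[m]-p; print(m.sum(),"x_t range",np.percentile(d[:,:2]@ex,[1,50,99]),"z",np.percentile(d[:,2],[5,50,95]))
m=(np.abs((P[...,:2]-p[:2])@ex)<25)&(np.abs((P[...,:2]-p[:2])@ey)<12)&(P[...,2]<p[2]-10)&(P[...,2]>p[2]-40)
d=P[m]-p; print("blade",m.sum(), (np.percentile(d[:,:2]@ex,[1,50,99]),np.percentile(d[:,:2]@ey,[1,50,99]),np.percentile(d[:,2],[1,99])) if m.sum() else "")
E
```

```text
[(0.84, [327.4, 324.4], np.int64(2313))]
260 x_t -27.2 y_t 0.9 z -144.0
268 x_t -37.6 y_t 0.9 z -152.7
276 x_t 13.7 y_t 0.8 z -5.1
284 x_t 13.6 y_t 0.8 z 3.1
292 x_t 13.4 y_t 0.8 z 10.5
300 x_t 13.1 y_t 0.8 z 16.6
308 x_t 10.8 y_t 0.8 z 18.4
316 x_t 7.6 y_t 0.8 z 18.3
324 x_t 4.0 y_t 0.8 z 17.6
332 x_t 0.5 y_t 0.8 z 17.4
340 x_t -1.8 y_t 0.8 z 18.9
348 x_t -6.3 y_t 0.8 z 17.1
356 x_t -9.7 y_t 0.8 z 17.3
364 x_t -13.0 y_t 0.8 z 17.5
372 x_t -173.2 y_t 1.0 z -192.9
1820 x_t range [-15.03292709   2.43633506  13.99262493] z [ 9.18504813 17.49579749 18.65323461]
blade 24 (array([5.16149706, 5.57072984, 6.01720148]), array([-2.21590766,  0.54132805,  3.30212277]), array([-31.9863395 , -28.42875777]))
```

>>> send_rows(
  rows=[
    {"x": -0.4,"y": 2.2,"z": 0,"roll": 0,"claw": 1},
    {"x": -0.8,"y": 4.4,"z": -1,"roll": 0,"claw": 1},
    {"x": -1.2,"y": 6.6,"z": -3,"roll": 0,"claw": 1},
    {"x": -1.42,"y": 8.3,"z": -5.5,"roll": 0,"claw": 1},
    {"x": -1.42,"y": 8.3,"z": -8,"roll": 0,"claw": 1},
  ],
)

```text
clock: 8.12
eef_pos: [555.3, 75.4, 112.5]
tool_rot: [3.138, -0.004, 1.769]
force: [0.8, 0.4, -0.1]
width: 8.8
```

>>> send_rows(
  rows=[
    {"x": 0,"y": 0,"z": 0,"roll": 0,"claw": 1},
    {"x": 0,"y": 0,"z": 0,"roll": 0,"claw": 1},
    {"x": 0,"y": 0,"z": 0,"roll": 0,"claw": 1},
    {"x": 0,"y": 0,"z": 0,"roll": 0,"claw": 1},
  ],
)

```text
clock: 8.45
eef_pos: [556.7, 68.8, 113.8]
tool_rot: [3.139, 0.0, 1.761]
force: [-0.3, -0.3, -0.4]
width: 9.1
```

```bash
python3 st.py; python3 - <<'E'
from h import *
im,_=ctrl.get_image("wrist"); cv2.imwrite("pics/k1.png",im[200:480,170:490].repeat(2,0).repeat(2,1))
E
python3 st.py
```

```text
8.45 [ 0.053  0.697 -0.35   1.879  0.385  0.629 -0.346] [556.7  68.8 113.8] [179.8   0.  100.9] F [-0.3 -0.3 -0.4] w 9.1
8.5 [ 0.053  0.697 -0.35   1.879  0.385  0.629 -0.347] [556.6  68.7 113.9] [179.8   0.  100.9] F [-0.3 -0.2 -0.6] w 8.9
```

View pics/k1.png

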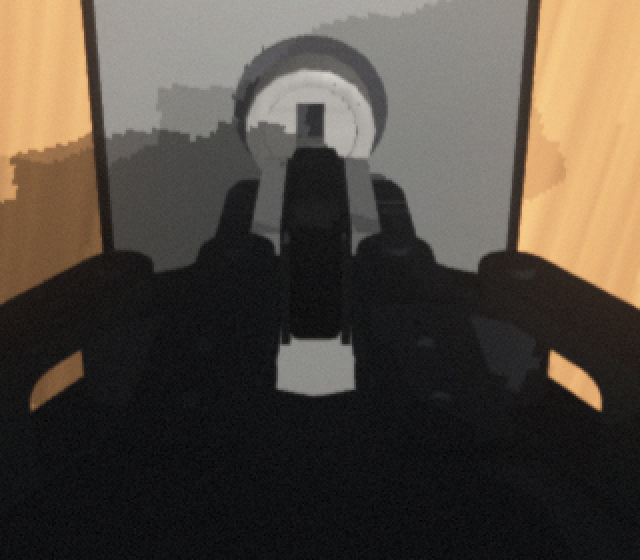

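>>> send_rows(
  rows=[
    {"x": -0.15,"y": 0.13,"z": -1,"roll": 0,"claw": 1},
    {"x": -0.15,"y": 0.13,"z": -1.3,"roll": 0,"claw": 1},
    {"x": -0.15,"y": 0.13,"z": -1.6,"roll": 0,"claw": 1},
    {"x": -0.15,"y": 0.13,"z": -1.9,"roll": 0,"claw": 1},
    {"x": -0.15,"y": 0.13,"z": -2.2,"roll": 0,"claw": 1},
  ],
)

```text
clock: 8.92
eef_pos: [553.9, 70.5, 89.9]
tool_rot: [-3.141, -0.0, 1.762]
force: [0.1, -0.0, -0.1]
width: 9.0
```

>>> send_rows(
  rows=[
    {"x": 0,"y": 0,"z": 0,"roll": 0,"claw": 1},
    {"x": 0,"y": 0,"z": 0,"roll": 0,"claw": 1},
  ],
)

```text
clock: 9.08
eef_pos: [553.9, 70.6, 90.1]
tool_rot: [-3.141, -0.0, 1.762]
force: [-0.6, -0.6, -0.3]
width: 8.8
```

>>> send_rows(
  rows=[
    {"x": 0.1,"y": -0.05,"z": 0,"roll": 0,"claw": 1},
    {"x": 0.1,"y": -0.05,"z": -0.2,"roll": 0,"claw": 1},
    {"x": 0.1,"y": -0.05,"z": -0.4,"roll": 0,"claw": 1},
    {"x": 0.1,"y": -0.05,"z": -0.6,"roll": 0,"claw": 1},
    {"x": 0.1,"y": -0.05,"z": -0.6,"roll": 0,"claw": 1},
  ],
)

```text
clock: 9.5
eef_pos: [554.6, 70.0, 83.8]
tool_rot: [-3.141, 0.0, 1.762]
force: [0.2, -0.7, 0.2]
width: 8.9
```

No contact force, going in to the bottom.

>>> send_rows(
  rows=[
    {"x": 0,"y": 0,"z": -0.15,"roll": 0,"claw": 1},
    {"x": 0,"y": 0,"z": -0.3,"roll": 0,"claw": 1},
    {"x": 0,"y": 0,"z": -0.45,"roll": 0,"claw": 1},
    {"x": 0,"y": 0,"z": -0.6,"roll": 0,"claw": 1},
    {"x": 0,"y": 0,"z": -0.65,"roll": 0,"claw": 1},
  ],
)

```text
clock: 9.92
eef_pos: [554.8, 70.0, 77.5]
tool_rot: [-3.141, -0.0, 1.762]
force: [0.2, 0.6, -0.5]
width: 9.4
```

>>> send_rows(
  rows=[
    {"x": 0,"y": 0,"z": -0.1,"roll": 0,"claw": 1},
    {"x": 0,"y": 0,"z": -0.15,"roll": 0,"claw": 1},
  ],
)

```text
clock: 10.08
eef_pos: [554.9, 70.1, 76.3]
tool_rot: [3.142, -0.0, 1.762]
force: [-0.6, -0.5, 3.9]
width: 9.0
```

```bash
python3 st.py
```

```text
10.0833 [ 0.027  0.754 -0.316  1.899  0.417  0.553 -0.376] [554.9  70.1  76.3] [180.   -0.  100.9] F [-0.6 -0.5  3.9] w 9.0
```

>>> send_rows(
  rows=[
    {"x": 0,"y": -0.02,"z": 0.05,"roll": -6,"claw": 1},
    {"x": 0.02,"y": -0.03,"z": 0.05,"roll": -12,"claw": 1},
    {"x": 0.03,"y": -0.05,"z": 0.05,"roll": -18,"claw": 1},
    {"x": 0.04,"y": -0.06,"z": 0.05,"roll": -24,"claw": 1},
    {"x": 0.05,"y": -0.07,"z": 0.05,"roll": -30,"claw": 1},
  ],
)

```text
clock: 10.5
eef_pos: [555.8, 69.7, 76.9]
tool_rot: [3.141, -0.001, 1.234]
force: [0.2, -0.4, -1.6]
width: 9.0
```

>>> send_rows(
  rows=[
    {"x": 0.01,"y": -0.01,"z": 0,"roll": -6,"claw": 1},
    {"x": 0.02,"y": -0.01,"z": 0,"roll": -12,"claw": 1},
    {"x": 0.03,"y": -0.02,"z": 0,"roll": -18,"claw": 1},
    {"x": 0.04,"y": -0.02,"z": 0,"roll": -24,"claw": 1},
    {"x": 0.05,"y": -0.02,"z": 0,"roll": -30,"claw": 1},
  ],
)

```text
clock: 10.92
eef_pos: [556.4, 69.3, 76.9]
tool_rot: [3.141, -0.001, 0.71]
force: [0.9, 0.8, -1.2]
width: 9.2
```

>>> send_rows(
  rows=[
    {"x": 0.01,"y": 0,"z": 0,"roll": -6,"claw": 1},
    {"x": 0.02,"y": 0,"z": 0,"roll": -12,"claw": 1},
    {"x": 0.03,"y": 0,"z": 0,"roll": -18,"claw": 1},
    {"x": 0.04,"y": 0,"z": 0,"roll": -24,"claw": 1},
    {"x": 0.04,"y": 0,"z": 0,"roll": -29,"claw": 1},
  ],
)

```text
clock: 11.33
eef_pos: [556.6, 68.8, 76.9]
tool_rot: [3.141, -0.0, 0.204]
force: [-0.1, -1.6, -2.0]
width: 9.2
```

>>> send_rows(
  rows=[
    {"x": 0,"y": 0,"z": 0,"roll": 0,"claw": 1},
    {"x": 0,"y": 0,"z": 0,"roll": 0,"claw": 1},
    {"x": 0,"y": 0,"z": 0,"roll": 0,"claw": 1},
  ],
)

```text
clock: 11.58
eef_pos: [556.6, 68.8, 76.9]
tool_rot: [3.141, -0.001, 0.21]
force: [0.5, -1.9, -0.8]
width: 8.9
```

```bash
python3 st.py; python3 -c "
from h import *
print(ctrl.read_state()['torque'])"
```

```text
11.5833 [-0.23   0.739  0.088  1.903 -0.122  0.504 -1.418] [556.6  68.8  76.9] [180.   -0.   12.1] F [ 0.5 -1.9 -0.8] w 8.9
[-0.4489419  -0.22691274  0.00397685]
```

>>> send_rows(
  rows=[
    {"x": 0,"y": 0,"z": 0,"roll": -2,"claw": 1},
    {"x": 0,"y": 0,"z": 0,"roll": -4,"claw": 1},
    {"x": 0,"y": 0,"z": 0,"roll": -5,"claw": 1},
  ],
)

```text
clock: 11.83
eef_pos: [556.6, 68.7, 76.9]
tool_rot: [3.141, -0.0, 0.119]
force: [1.4, -2.3, -0.5]
width: 9.2
```

```bash
python3 st.py; python3 -c "
from h import *
print(ctrl.read_state()['torque'])"
```

```text
11.8333 [-0.245  0.741  0.112  1.904 -0.155  0.505 -1.479] [556.6  68.7  76.9] [180.   -0.    6.8] F [ 1.4 -2.3 -0.5] w 9.2
[-0.58199835 -0.28789416  0.14280974]
```

>>> send_rows(
  rows=[
    {"x": 0,"y": 0,"z": 0,"roll": 0,"claw": 0.5},
    {"x": 0,"y": 0,"z": 0,"roll": 0,"claw": 0},
    {"x": 0,"y": 0,"z": 0,"roll": 0,"claw": 0},
    {"x": 0,"y": 0,"z": 0,"roll": 0,"claw": 0},
    {"x": 0,"y": 0,"z": 0,"roll": 0,"claw": 0},
  ],
)

```text
clock: 12.25
eef_pos: [556.2, 69.6, 76.8]
tool_rot: [-3.141, 0.0, 0.122]
force: [-0.4, -0.7, -0.3]
width: 69.2
```

>>> send_rows(
  rows=[
    {"x": 0,"y": 0,"z": 0,"roll": 0,"claw": 0},
    {"x": 0,"y": 0,"z": 0,"roll": 0,"claw": 0},
    {"x": 0,"y": 0,"z": 0,"roll": 0,"claw": 0},
    {"x": 0,"y": 0,"z": 0,"roll": 0,"claw": 0},
    {"x": 0,"y": 0,"z": 0,"roll": 0,"claw": 0},
  ],
)

```text
clock: 12.67
eef_pos: [556.3, 69.1, 76.8]
tool_rot: [3.142, -0.0, 0.121]
force: [-1.1, -0.1, 0.6]
width: 85.6
```

>>> send_rows(
  rows=[
    {"x": 0,"y": 0,"z": 2,"roll": 0,"claw": 0},
    {"x": 0,"y": 0,"z": 5,"roll": 0,"claw": 0},
    {"x": 0,"y": 0,"z": 9,"roll": 0,"claw": 0},
    {"x": 0,"y": 0,"z": 13,"roll": 0,"claw": 0},
    {"x": 0,"y": 0,"z": 17,"roll": 0,"claw": 0},
  ],
)

```text
clock: 13.08
eef_pos: [555.8, 69.0, 248.5]
tool_rot: [3.141, 0.001, 0.121]
force: [1.0, 0.3, -0.3]
width: 85.8
```

```bash
python3 st.py; python3 - <<'E'
from h import *
for cam in ("top","wrist"):
    C=ctrl.get_calibration(cam); im,dep=ctrl.get_image(cam); P=cloud(cam,dep,C)
    R=ctrl.regions_of(cam,"key")
    for r in R[:1]:
        q=P[r["region"]]; q=q[(q[:,2]>85)&(q[:,2]<110)]; print(cam,r["confidence"],r["uv"],len(q),cv2.minAreaRect(q[:,:2].astype(np.float32)) if len(q)>4 else P[r["region"]].mean(0),np.percentile(q[:,2],[50,95]) if len(q) else "")
    cv2.imwrite(f"pics/{cam}_k.png",im)
E
```

```text
13.0833 [-0.289  0.496  0.173  1.768 -0.106  0.887 -1.52 ] [555.8  69.  248.5] [180.    0.    6.9] F [ 1.   0.3 -0.3] w 85.8
wrist 0.9 [329.0, 228.8] 387 ((555.2596435546875, 68.78120422363281), (29.662765502929688, 9.963947296142578), 11.878547668457031) [94.13556955 95.30306031]
```

>>> send_rows(
  rows=[
    {"x": 0.2,"y": -3.8,"z": 0,"roll": 5,"claw": 0},
    {"x": 0.4,"y": -7.6,"z": 0,"roll": 10,"claw": 0},
    {"x": 0.6,"y": -11.4,"z": 0,"roll": 15,"claw": 0},
    {"x": 0.8,"y": -15.2,"z": 0,"roll": 20,"claw": 0},
    {"x": 1,"y": -19,"z": 0,"roll": 25,"claw": 0},
  ],
)

```text
clock: 13.7
eef_pos: [564.9, -122.1, 244.7]
tool_rot: [-3.139, 0.003, 0.562]
force: [0.0, 0.1, 0.7]
width: 85.4
```

>>> send_rows(
  rows=[
    {"x": 0.2,"y": -3.8,"z": 0,"roll": 5,"claw": 0},
    {"x": 0.4,"y": -7.6,"z": 0,"roll": 10,"claw": 0},
    {"x": 0.6,"y": -11.4,"z": 0,"roll": 15,"claw": 0},
    {"x": 0.8,"y": -15.2,"z": 0,"roll": 20,"claw": 0},
    {"x": 1,"y": -19,"z": 0,"roll": 25,"claw": 0},
  ],
)

```text
clock: 14.12
eef_pos: [574.9, -312.0, 244.3]
tool_rot: [-3.137, -0.0, 0.998]
force: [1.0, -0.4, -0.7]
width: 85.4
```

>>> send_rows(
  rows=[
    {"x": 0.2,"y": -3.5,"z": 0,"roll": 5.3,"claw": 0},
    {"x": 0.4,"y": -7.3,"z": 0,"roll": 5.3,"claw": 0},
    {"x": 0.4,"y": -7.3,"z": 0,"roll": 5.3,"claw": 0},
    {"x": 0.4,"y": -7.3,"z": 0,"roll": 5.3,"claw": 0},
    {"x": 0.4,"y": -7.3,"z": 0,"roll": 5.3,"claw": 0},
  ],
)

```text
clock: 14.53
eef_pos: [579.6, -382.5, 244.5]
tool_rot: [-3.137, -0.002, 1.086]
force: [0.1, 0.4, 0.8]
width: 85.8
```

```bash
python3 st.py; python3 m.py wrist lamp 75 95 lamp 95 115; python3 -c "
from h import *
for n,z in (('lamp',45),('rest_a',0)):
  for r in ctrl.place_of('wrist',n)[:2]: print(n,r['confidence'],r['uv'],onz('wrist',r['uv'],z))"
```

```text
14.5333 [ 0.586  0.698 -0.079  1.367  0.056  1.083  0.015] [ 579.6 -382.5  244.5] [-1.798e+02 -1.000e-01  6.220e+01] F [0.1 0.4 0.8] w 85.8
lamp 0.88 1269 c [ 617.5 -311.4] [47.9 34.5] ang 65.3 mean [ 617.6 -311.    85.9] z [83.8 86.  87.3]
lamp 0.86 1318 c [ 617.3 -311.6] [30.5 31.2] ang 70.7 mean [ 617.4 -311.5  102. ] z [ 96.8 102.7 105.6]
lamp 0.79 [329.3, 129.5] [ 619.27176509 -312.15113346   45.        ]
```

View pics/last.png

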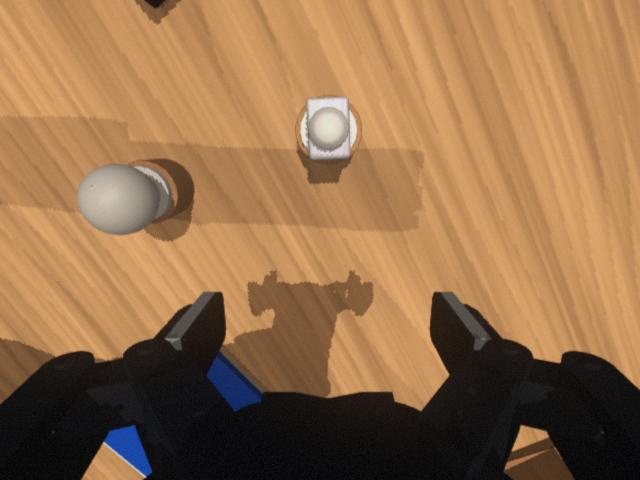

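>>> send_rows(
  rows=[
    {"x": 1.5,"y": 2.8,"z": -2,"roll": 2,"claw": 0},
    {"x": 3,"y": 5.6,"z": -4,"roll": 2,"claw": 0},
    {"x": 3.8,"y": 7.1,"z": -7,"roll": 2,"claw": 0},
    {"x": 3.8,"y": 7.1,"z": -9,"roll": 2,"claw": 0},
    {"x": 3.8,"y": 7.1,"z": -9,"roll": 2,"claw": 0},
  ],
)

```text
clock: 15.25
eef_pos: [616.5, -308.6, 152.2]
tool_rot: [-3.133, -0.001, 1.126]
force: [-0.6, -0.3, -1.0]
width: 85.5
```

>>> send_rows(
  rows=[
    {"x": 0,"y": 0,"z": 0,"roll": 0,"claw": 0},
    {"x": 0,"y": 0,"z": 0,"roll": 0,"claw": 0},
    {"x": 0,"y": 0,"z": 0,"roll": 0,"claw": 0},
  ],
)

```text
clock: 15.5
eef_pos: [619.0, -314.6, 159.0]
tool_rot: [3.138, 0.001, 1.12]
force: [0.0, 0.6, -0.0]
width: 85.6
```

```bash
python3 m.py wrist lamp 80 92 lamp 95 115;python3 st.py
```

```text
lamp 0.61 1811 c [ 617.5 -310.8] [47.6 34. ] ang 65.2 mean [ 620.9 -305.1   85.9] z [83.4 86.  87.5]
lamp 0.73 2061 c [ 618.1 -310.6] [30.6 30.7] ang 58.4 mean [ 618.8 -309.2  102. ] z [ 96.7 102.7 105.5]
15.7 [ 0.473  0.779 -0.081  1.46   0.072  0.903 -0.08 ] [ 618.6 -313.6  158. ] [179.9   0.   64.2] F [0.5 0.4 0.6] w 85.3
```

>>> send_rows(
  rows=[
    {"x": -0.1,"y": 0.25,"z": -2,"roll": 1,"claw": 0},
    {"x": -0.1,"y": 0.25,"z": -4.5,"roll": 1,"claw": 0},
    {"x": -0.1,"y": 0.25,"z": -7,"roll": 1,"claw": 0},
    {"x": -0.1,"y": 0.25,"z": -8.7,"roll": 1,"claw": 0},
    {"x": -0.1,"y": 0.25,"z": -9.35,"roll": 1,"claw": 0},
  ],
)

```text
clock: 16.12
eef_pos: [615.6, -309.8, 60.7]
tool_rot: [-3.137, -0.0, 1.138]
force: [1.0, 1.0, -0.1]
width: 85.3
```

>>> send_rows(
  rows=[
    {"x": 0,"y": 0,"z": 0,"roll": 0,"claw": 0},
    {"x": 0,"y": 0,"z": 0,"roll": 0,"claw": 0},
    {"x": 0,"y": 0,"z": 0,"roll": 0,"claw": 0},
    {"x": 0,"y": 0,"z": 0,"roll": 0,"claw": 0},
  ],
)

```text
clock: 16.45
eef_pos: [618.4, -310.9, 65.0]
tool_rot: [3.139, -0.0, 1.139]
force: [0.7, 0.0, 0.0]
width: 84.8
```

```bash
python3 st.py
```

```text
16.45 [ 0.468  0.891 -0.077  1.516  0.09   0.735 -0.079] [ 618.4 -310.9   65. ] [179.8  -0.   65.2] F [0.7 0.  0. ] w 84.8
```

>>> send_rows(
  rows=[
    {"x": 0,"y": 0,"z": 0,"roll": 0,"claw": 0.5},
    {"x": 0,"y": 0,"z": 0,"roll": 0,"claw": 1},
    {"x": 0,"y": 0,"z": 0,"roll": 0,"claw": 1},
    {"x": 0,"y": 0,"z": 0,"roll": 0,"claw": 1},
    {"x": 0,"y": 0,"z": 0,"roll": 0,"claw": 1},
  ],
)

```text
clock: 16.87
eef_pos: [617.6, -310.4, 63.8]
tool_rot: [3.141, -0.0, 1.139]
force: [0.5, 0.2, -1.0]
width: 33.4
```

>>> send_rows(
  rows=[
    {"x": 0,"y": 0,"z": 0,"roll": 0,"claw": 1},
    {"x": 0,"y": 0,"z": 0,"roll": 0,"claw": 1},
    {"x": 0,"y": 0,"z": 0,"roll": 0,"claw": 1},
    {"x": 0,"y": 0,"z": 0,"roll": 0,"claw": 1},
  ],
)

```text
clock: 17.2
eef_pos: [617.6, -310.4, 63.7]
tool_rot: [3.141, -0.0, 1.139]
force: [0.0, 0.7, 4.0]
width: 33.2
```

>>> send_rows(
  rows=[
    {"x": 0,"y": 0,"z": 2,"roll": 0,"claw": 1},
    {"x": 0,"y": 0,"z": 5,"roll": 0,"claw": 1},
    {"x": 0,"y": 0,"z": 9,"roll": 0,"claw": 1},
    {"x": 0,"y": 0,"z": 12,"roll": 0,"claw": 1},
    {"x": 0,"y": 0,"z": 14,"roll": 0,"claw": 1},
  ],
)

```text
clock: 17.62
eef_pos: [618.2, -310.7, 206.3]
tool_rot: [3.138, -0.0, 1.139]
force: [0.7, 0.2, -1.2]
width: 33.3
```

```bash
python3 st.py; cat > inhand.py <<'E'
from h import *
C=ctrl.get_calibration("wrist"); s=ctrl.read_state(); im,dep=ctrl.get_image("wrist"); P=cloud("wrist",dep,C); cv2.imwrite("pics/inhand.png",im)
p=s["eef_pos"]; a=s["tool_rot"][2]; ex=np.array([np.cos(a),np.sin(a)]); ey=np.array([np.sin(a),-np.cos(a)])
R=ctrl.regions_of("wrist","lamp")
for r in R[:1]:
    d=P[r["region"]]-p; X=d[:,:2]@ex; Y=d[:,:2]@ey; Z=d[:,2]; print(r["confidence"],r["uv"],len(d))
    for lo,hi in [(-40,-12),(-12,15),(15,22),(24,38),(38,45)]:
        m=(Z>lo)&(Z<hi); print(lo,hi,m.sum(), [np.percentile(v[m],[1,50,99]).round(1) for v in (X,Y,Z)] if m.sum()>5 else "")
E
python3 inhand.py; python3 st.py
```

```text
17.6167 [ 0.474  0.726 -0.089  1.425  0.07   0.991 -0.063] [ 618.2 -310.7  206.3] [179.8  -0.   65.2] F [ 0.7  0.2 -1.2] w 33.3
0.64 [324.5, 316.5] 13599
-40 -12 566 [array([ 9.1, 22.8, 24.9]), array([-22.5,   0.1,  23.1]), array([-18.5, -13.9, -12.3])]
-12 15 1743 [array([21.2, 23.1, 23.6]), array([-15.8,   0.1,  16.1]), array([-9.7,  4.1, 14.8])]
15 22 2001 [array([-20.7,  21.3,  23.6]), array([-16.5,   0.4,  17. ]), array([15.2, 21.2, 22. ])]
24 38 3369 [array([-7.1, 10.7, 15.1]), array([-14.9,   0. ,  14.9]), array([24.6, 34.2, 37.9])]
38 45 3615 [array([-8. ,  2. , 11.1]), array([-10.9,   0. ,  11.2]), array([38.1, 40.3, 42.6])]
17.7167 [ 0.474  0.725 -0.089  1.424  0.071  0.989 -0.063] [ 619.4 -311.3  207.3] [179.6  -0.   65.2] F [ 0.1  0.2 -0.4] w 33.4
```

View pics/inhand.png

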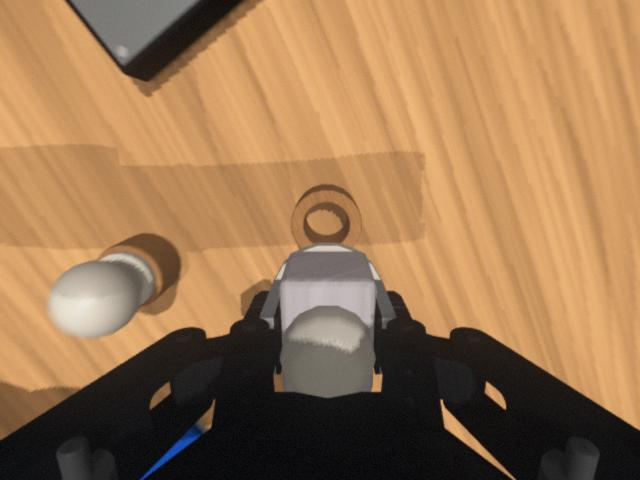

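>>> send_rows(
  rows=[
    {"x": -0.4,"y": 3.3,"z": 0,"roll": 6,"claw": 1},
    {"x": -0.8,"y": 6.6,"z": 0,"roll": 12,"claw": 1},
    {"x": -1.2,"y": 9.9,"z": 0,"roll": 18,"claw": 1},
    {"x": -1.6,"y": 13.2,"z": 0,"roll": 24,"claw": 1},
    {"x": -2.2,"y": 16.4,"z": 0,"roll": 30,"claw": 1},
  ],
)

```text
clock: 18.13
eef_pos: [593.9, -144.2, 201.2]
tool_rot: [-3.139, -0.002, 1.668]
force: [0.6, -0.1, -0.5]
width: 33.3
```

>>> send_rows(
  rows=[
    {"x": 0,"y": 0,"z": 0,"roll": 5.7,"claw": 1},
    {"x": 0,"y": 0,"z": 0,"roll": 5.7,"claw": 1},
    {"x": 0,"y": 0,"z": 0,"roll": 5.7,"claw": 1},
    {"x": 0,"y": 0,"z": 0,"roll": 5.7,"claw": 1},
  ],
)

```text
clock: 18.47
eef_pos: [594.6, -147.8, 202.1]
tool_rot: [-3.14, 0.0, 1.758]
force: [0.2, -0.8, -0.7]
width: 33.5
```

```bash
python3 st.py; python3 - <<'E'
from h import *
C=ctrl.get_calibration("wrist"); im,dep=ctrl.get_image("wrist"); P=cloud("wrist",dep,C); cv2.imwrite("pics/soc.png",im)
q=P[(np.hypot(P[...,0]-580,P[...,1]+58.8)<35)&(P[...,2]>73)&(P[...,2]<79)]
print(len(q),cv2.minEnclosingCircle(q[:,:2].astype(np.float32)),np.median(q[:,2]))
# hull-based edges circle fit
h=cv2.convexHull(q[:,:2].astype(np.float32))[:,0]
A=np.c_[2*h,np.ones(len(h))]; s=np.linalg.lstsq(A,(h**2).sum(1),rcond=None)[0]; print("fit",s[:2],np.sqrt(s[2]+s[0]**2+s[1]**2))
i=P[(np.hypot(P[...,0]-580,P[...,1]+58.8)<13.5)&(P[...,2]<70)]; print("bore pts",len(i))
for r in ctrl.place_of("wrist","socket_rim")[:2]: print(r["uv"],r["confidence"],onz("wrist",r["uv"],76,C))
R=ctrl.regions_of("wrist","key")
for r in R[:1]:
    q=P[r["region"]]; q=q[(q[:,2]>88)&(q[:,2]<110)]; print("key",r["confidence"],cv2.minAreaRect(q[:,:2].astype(np.float32)),np.percentile(q[:,2],90))
E
python3 m.py wrist tester 36 44; python3 st.py
```

```text
18.4667 [ 0.355  0.629 -0.256  1.663  0.196  0.877  0.207] [ 594.6 -147.8  202.1] [-179.9    0.   100.7] F [ 0.2 -0.8 -0.7] w 33.5
1924 ((579.7200317382812, -58.95423126220703), 24.246957778930664) 75.27519890249928
fit [579.70058189 -59.03429515] 24.053480409233824
bore pts 937
[328.5, 108.9] 0.83 [578.57291317 -58.51699636  76.        ]
tester 0.9 30429 c [578.1 -51.1] [140.  145.8] ang 10.7 mean [577.  -45.1  39.6] z [38.3 39.6 40.9]
18.7167 [ 0.355  0.628 -0.257  1.662  0.196  0.877  0.209] [ 595.2 -147.1  203. ] [-180.     0.   100.8] F [-0.8 -0.1 -1.6] w 33.6
```

View pics/soc.png

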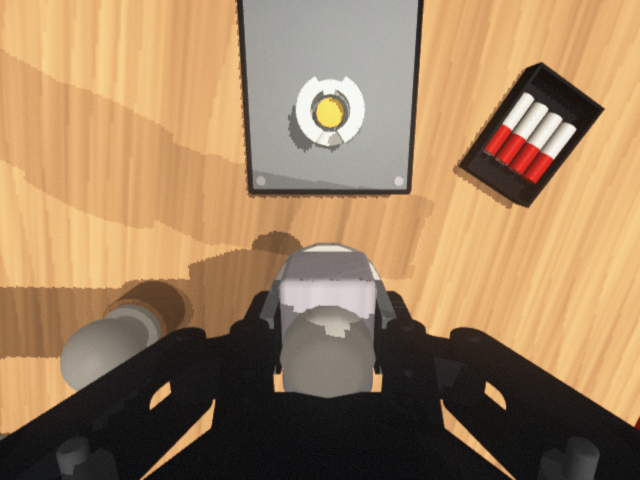

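>>> send_rows(
  rows=[
    {"x": -0.5,"y": 3,"z": 0,"roll": 0,"claw": 1},
    {"x": -1.1,"y": 6,"z": -1,"roll": 0,"claw": 1},
    {"x": -1.56,"y": 8.9,"z": -3,"roll": 0,"claw": 1},
    {"x": -1.56,"y": 8.9,"z": -5,"roll": 0,"claw": 1},
    {"x": -1.56,"y": 8.9,"z": -6,"roll": 0,"claw": 1},
  ],
)

```text
clock: 19.13
eef_pos: [578.6, -54.9, 141.7]
tool_rot: [-3.139, -0.002, 1.765]
force: [-0.4, -0.2, -1.5]
width: 33.2
```

>>> send_rows(
  rows=[
    {"x": 0,"y": 0,"z": 0,"roll": 0,"claw": 1},
    {"x": 0,"y": 0,"z": 0,"roll": 0,"claw": 1},
    {"x": 0,"y": 0,"z": 0,"roll": 0,"claw": 1},
    {"x": 0,"y": 0,"z": 0,"roll": 0,"claw": 1},
    {"x": 0,"y": 0,"z": 0,"roll": 0,"claw": 1},
  ],
)

```text
clock: 19.55
eef_pos: [580.5, -58.2, 144.3]
tool_rot: [3.14, 0.001, 1.76]
force: [0.4, 0.2, -1.4]
width: 33.4
```

```bash
python3 inhand.py; python3 st.py
```

```text
0.76 [325.5, 319.0] 13397
-40 -12 542 [array([ 8.9, 22.4, 24.7]), array([-22.1,   0.8,  23.3]), array([-18.2, -13.9, -12.3])]
-12 15 1738 [array([21.5, 22.9, 23.4]), array([-15.5,   0.3,  16.4]), array([-9.8,  4.1, 14.7])]
15 22 1948 [array([-20.4,  21.2,  23.4]), array([-16.1,   1. ,  17.1]), array([15.3, 21.2, 22. ])]
24 38 3361 [array([-7.1, 10.5, 14.9]), array([-14.2,   0.4,  14.9]), array([24.5, 34.2, 37.9])]
38 45 3556 [array([-7.6,  1.9, 10.8]), array([-10.6,   0.4,  11.5]), array([38.1, 40.3, 42.6])]
19.65 [ 0.2    0.664 -0.233  1.799  0.223  0.703  0.034] [580.1 -57.8 144. ] [179.9   0.  100.9] F [-0.1 -0.1 -1.5] w 33.4
```

>>> send_rows(
  rows=[
    {"x": -0.06,"y": -0.03,"z": -0.6,"roll": 0,"claw": 1},
    {"x": -0.06,"y": -0.03,"z": -1.2,"roll": 0,"claw": 1},
    {"x": -0.06,"y": -0.03,"z": -1.8,"roll": 0,"claw": 1},
    {"x": -0.06,"y": -0.03,"z": -2.2,"roll": 0,"claw": 1},
    {"x": -0.06,"y": -0.03,"z": -2.2,"roll": 0,"claw": 1},
  ],
)

```text
clock: 20.07
eef_pos: [578.2, -57.5, 119.9]
tool_rot: [-3.139, -0.001, 1.762]
force: [-1.2, 0.4, -1.2]
width: 33.4
```

>>> send_rows(
  rows=[
    {"x": 0,"y": 0,"z": 0,"roll": 0,"claw": 1},
    {"x": 0,"y": 0,"z": 0,"roll": 0,"claw": 1},
    {"x": 0,"y": 0,"z": 0,"roll": 0,"claw": 1},
  ],
)

```text
clock: 20.32
eef_pos: [579.3, -57.6, 121.5]
tool_rot: [3.141, 0.0, 1.762]
force: [0.9, 0.0, -1.7]
width: 33.5
```

>>> send_rows(
  rows=[
    {"x": 0,"y": -0.04,"z": -0.2,"roll": 0,"claw": 1},
    {"x": 0,"y": -0.04,"z": -0.4,"roll": 0,"claw": 1},
    {"x": 0,"y": -0.04,"z": -0.6,"roll": 0,"claw": 1},
    {"x": 0,"y": -0.04,"z": -0.8,"roll": 0,"claw": 1},
    {"x": 0,"y": -0.04,"z": -0.9,"roll": 0,"claw": 1},
  ],
)

```text
clock: 20.73
eef_pos: [578.9, -58.0, 111.9]
tool_rot: [-3.141, -0.0, 1.762]
force: [0.2, -0.2, -1.6]
width: 33.2
```

>>> send_rows(
  rows=[
    {"x": 0.04,"y": 0,"z": -0.25,"roll": 0,"claw": 1},
    {"x": 0.04,"y": 0,"z": -0.5,"roll": 0,"claw": 1},
    {"x": 0.04,"y": 0,"z": -0.75,"roll": 0,"claw": 1},
    {"x": 0.04,"y": 0,"z": -1.0,"roll": 0,"claw": 1},
    {"x": 0.04,"y": 0,"z": -1.1,"roll": 0,"claw": 1},
  ],
)

```text
clock: 21.15
eef_pos: [579.5, -58.0, 101.2]
tool_rot: [-3.141, 0.0, 1.762]
force: [-0.7, 0.7, 3.5]
width: 33.1
```

>>> send_rows(
  rows=[
    {"x": 0,"y": 0,"z": -0.2,"roll": 0,"claw": 1},
    {"x": 0,"y": 0,"z": -0.4,"roll": 0,"claw": 1},
    {"x": 0,"y": 0,"z": -0.55,"roll": 0,"claw": 1},
    {"x": 0,"y": 0,"z": -0.55,"roll": 0,"claw": 1},
  ],
)

```text
clock: 21.48
eef_pos: [579.5, -58.0, 96.3]
tool_rot: [3.141, 0.0, 1.762]
force: [-2.6, -0.4, 7.6]
width: 33.3
```

```bash
python3 st.py; python3 inhand.py
```

```text
21.4833 [ 0.184  0.733 -0.21   1.828  0.248  0.605  0.014] [579.5 -58.   96.3] [180.    0.  100.9] F [-2.6 -0.4  7.6] w 33.3
0.91 [327.1, 318.3] 13719
-40 -12 600 [array([ 8.9, 22.4, 24.8]), array([-22.6,   0.3,  23.3]), array([-25. , -14. , -12.2])]
-12 15 1752 [array([21. , 22.9, 23.4]), array([-15.6,   0.4,  16.5]), array([-10.1,   4. ,  14.8])]
15 22 1981 [array([-21.1,  21.1,  23.3]), array([-16.3,   1.4,  17.4]), array([15.2, 21.1, 22. ])]
24 38 3373 [array([-7.2, 10.6, 14.9]), array([-14.3,   0.4,  15.3]), array([24.4, 34.2, 37.9])]
38 45 3621 [array([-8.2,  1.8, 10.7]), array([-10.7,   0.4,  11.6]), array([38.1, 40.2, 42.6])]
```

>>> send_rows(
  rows=[
    {"x": 0,"y": -0.01,"z": -0.05,"roll": -6,"claw": 1},
    {"x": 0.01,"y": -0.02,"z": -0.05,"roll": -12,"claw": 1},
    {"x": 0.02,"y": -0.03,"z": -0.05,"roll": -18,"claw": 1},
    {"x": 0.03,"y": -0.04,"z": -0.05,"roll": -24,"claw": 1},
    {"x": 0.04,"y": -0.04,"z": -0.05,"roll": -30,"claw": 1},
  ],
)

```text
clock: 22.0
eef_pos: [581.4, -58.6, 96.5]
tool_rot: [3.138, -0.001, 1.233]
force: [-1.4, -0.4, 8.1]
width: 33.2
```

```bash
python3 st.py; python3 -c "
from h import *
print(ctrl.read_state()['torque'])"
```

```text
22.0 [ 0.094  0.727 -0.066  1.829  0.079  0.585 -0.359] [581.4 -58.6  96.5] [ 1.798e+02 -1.000e-01  7.070e+01] F [-1.4 -0.4  8.1] w 33.2
[-0.07454044  0.1074454   0.0769778 ]
```

>>> send_rows(
  rows=[
    {"x": -0.06,"y": 0,"z": -0.05,"roll": -6,"claw": 1},
    {"x": -0.06,"y": 0,"z": -0.05,"roll": -12,"claw": 1},
    {"x": -0.06,"y": -0.01,"z": -0.05,"roll": -18,"claw": 1},
    {"x": -0.06,"y": -0.01,"z": -0.05,"roll": -24,"claw": 1},
    {"x": -0.06,"y": -0.02,"z": -0.05,"roll": -30,"claw": 1},
  ],
)

```text
clock: 22.42
eef_pos: [581.2, -58.8, 96.2]
tool_rot: [3.138, -0.003, 0.71]
force: [0.3, -0.2, 7.5]
width: 33.4
```

>>> send_rows(
  rows=[
    {"x": 0,"y": 0,"z": 0,"roll": -6,"claw": 1},
    {"x": 0,"y": 0,"z": 0,"roll": -12,"claw": 1},
    {"x": 0,"y": 0,"z": 0,"roll": -18,"claw": 1},
    {"x": 0,"y": 0,"z": 0,"roll": -24,"claw": 1},
    {"x": 0,"y": 0,"z": 0,"roll": -28,"claw": 1},
  ],
)

```text
clock: 22.83
eef_pos: [581.2, -59.0, 96.2]
tool_rot: [3.14, -0.004, 0.221]
force: [0.3, 0.2, 8.3]
width: 33.2
```

>>> send_rows(
  rows=[
    {"x": 0,"y": 0,"z": 0,"roll": 0,"claw": 1},
    {"x": 0,"y": 0,"z": 0,"roll": 0,"claw": 1},
  ],
)

```text
clock: 23.0
eef_pos: [581.2, -58.9, 96.1]
tool_rot: [3.14, -0.004, 0.226]
force: [-0.3, -1.1, 7.8]
width: 33.6
```

```bash
python3 st.py; python3 -c "
from h import *
print(ctrl.read_state()['torque'])"; python3 inhand.py
```

```text
23.0 [-0.079  0.739  0.209  1.835 -0.253  0.589 -1.057] [581.2 -58.9  96.1] [179.9  -0.2  12.9] F [-0.3 -1.1  7.8] w 33.6
[-0.10778392 -0.00277204 -0.0357795 ]
0.86 [327.7, 319.1] 13602
-40 -12 570 [array([ 9.4, 22.6, 24.9]), array([-22.8,  -1.3,  21.5]), array([-31.1, -13.9, -12.1])]
-12 15 1749 [array([21.7, 23. , 23.5]), array([-16.2,  -0.4,  15.7]), array([-10.2,   3.9,  14.8])]
15 22 1764 [array([-21. ,  21.7,  23.5]), array([-17. ,  -0.8,  16.5]), array([15.2, 21. , 22. ])]
24 38 3289 [array([-7. , 10.6, 15. ]), array([-14.8,  -0.1,  14.4]), array([24.5, 34.2, 37.9])]
38 45 3678 [array([-8.1,  1.9, 10.8]), array([-11.4,  -0.4,  10.9]), array([38.1, 40.4, 42.8])]
```

>>> send_rows(
  rows=[
    {"x": -0.03,"y": 0,"z": -0.05,"roll": -1,"claw": 1},
    {"x": -0.03,"y": 0,"z": -0.1,"roll": -2,"claw": 1},
    {"x": -0.03,"y": 0,"z": -0.15,"roll": -3,"claw": 1},
    {"x": -0.03,"y": 0,"z": -0.15,"roll": -3,"claw": 1},
  ],
)

```text
clock: 23.43
eef_pos: [581.2, -59.0, 95.0]
tool_rot: [3.14, -0.005, 0.173]
force: [-0.4, 0.2, 10.6]
width: 33.2
```

```bash
python3 st.py; python3 -c "
from h import *
print(ctrl.read_state()['torque'])"
```

```text
23.4333 [-0.087  0.742  0.222  1.837 -0.271  0.588 -1.093] [581.2 -59.   95. ] [179.9  -0.3   9.9] F [-0.4  0.2 10.6] w 33.2
[-0.02355621  0.07877043  0.11707932]
```

>>> send_rows(
  rows=[
    {"x": 0,"y": 0,"z": -0.05,"roll": 0,"claw": 1},
    {"x": 0,"y": 0,"z": -0.1,"roll": 0,"claw": 1},
    {"x": 0,"y": 0,"z": -0.15,"roll": 0,"claw": 1},
    {"x": 0,"y": 0,"z": -0.15,"roll": 0,"claw": 1},
  ],
)

```text
clock: 23.77
eef_pos: [581.2, -59.0, 94.7]
tool_rot: [3.14, -0.005, 0.174]
force: [-1.8, 0.5, 18.9]
width: 33.3
```

>>> send_rows(
  rows=[
    {"x": 0,"y": 0,"z": 0,"roll": 0,"claw": 1},
    {"x": 0,"y": 0,"z": 0,"roll": 0,"claw": 1},
    {"x": 0,"y": 0,"z": 0,"roll": 0,"claw": 1},
  ],
)

```text
clock: 24.02
eef_pos: [581.2, -59.0, 94.6]
tool_rot: [3.14, -0.005, 0.174]
force: [-2.6, 0.2, 20.0]
width: 33.3
```

```bash
python3 st.py; python3 inhand.py; python3 - <<'E'
from h import *
print(ctrl.read_state()['torque'])
C=ctrl.get_calibration("wrist"); im,dep=ctrl.get_image("wrist"); P=cloud("wrist",dep,C)
R=ctrl.regions_of("wrist","lamp")
q=P[R[0]["region"]]; q=q[(q[:,2]>113)&(q[:,2]<121)]
print("body top",np.percentile(q[:,2],[50,90,97]),cv2.minAreaRect(q[:,:2].astype(np.float32)))
im,_=ctrl.get_image("side"); cv2.imwrite("pics/side9.png",im[150:350,210:450].repeat(3,0).repeat(3,1))
E
```

```text
24.0167 [-0.086  0.742  0.221  1.837 -0.271  0.586 -1.092] [581.2 -59.   94.6] [179.9  -0.3  10. ] F [-2.6  0.2 20. ] w 33.3
0.83 [326.1, 317.3] 13811
-40 -12 615 [array([ 9. , 22.5, 24.8]), array([-22.9,   0.4,  22.9]), array([-31.1, -13.9, -12.2])]
-12 15 1751 [array([11.5, 23. , 23.5]), array([-16.4,  -0.4,  16.4]), array([-10.3,   4. ,  14.8])]
15 22 1689 [array([-20.8,  21.8,  23.4]), array([-17.1,  -0.8,  16.6]), array([15.2, 20.9, 22. ])]
24 38 3285 [array([-7.2, 10.7, 15. ]), array([-15. ,  -0.4,  14.5]), array([24.4, 34.2, 37.9])]
38 45 3718 [array([-8.1,  2. , 10.9]), array([-11.6,  -0.4,  11. ]), array([38.1, 40.4, 42.8])]
[0.09464115 0.66591892 0.06126347]
body top [117.03655449 118.09953879 119.87340841] ((581.9434814453125, -58.49594497680664), (45.981361389160156, 34.346336364746094), 9.548730850219727)
```

View pics/side9.png

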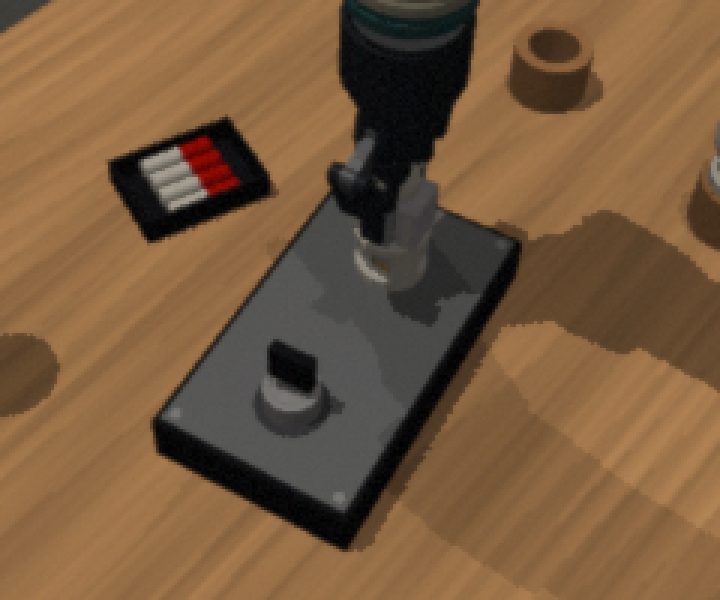

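```bash
python3 -c "
from h import *
print(ctrl.finish_job())"; python3 st.py
```

```text
the job is handed in; nothing more can be done
None
the job is handed in; nothing more can be done
```

The key is fully in the switch and turned to its stop. The lamp is in the socket, twisted to its stop, and still gripped and pressed down on the rim. I handed the job in at about 24 s; no verdict came back.

- **Key:** after I let go, its tip measured about 40 mm above the table, which is 20 mm below the slot mouth and so fully home. It had turned 89°, and I felt the stop (0.14 N m). I could not read the switch angle itself; with the key's play taken off it should be near 1.4 rad.
- **Lamp:**
  - It went down the slots without jamming.
  - The gripper ended about 91° from the insertion angle, against the stop.
  - The body top measured about 118 mm, which matches the flange being on the rim.
  - Push-back rose from about 11 N to 20 N over the last 0.4 mm, so it is bearing on the rim.
  - The lamp axis was about 1 mm from the socket axis, and the jaws were shut on the body at 33.3 mm.
- **Bystanders:** the arm never touched the globe lamp, tube or tray. I did not measure their positions again at the end.
- **Disagreement:** the top camera differed from the wrist camera by 2 to 3 mm in position and 3° in lamp angle, so I used the wrist camera.

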